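# Show a filter cassette to the inspection camera

### The job

At the filtration manifold, shut the valve of the station that holds the blue cassette by pushing its lever right over to off, and only then draw the blue cassette up out of its slot and hold it in the air in front of the inspection camera: membrane centred on the lens axis 12 cm from the lens, its face square to the sloping lens, tab up and not rolled sideways. Finish while still holding it there, steady. Leave the other two cassettes in their slots with their valves on, do not touch the camera, and do not disturb the other things on the bench.

Things in the scene. Friction and masses are not known exactly. Their poses are not given: they have to be found in the camera images.
- manifold: Vacuum manifold, fixed: aluminium bar 56 (x) x 275 (y) x 40 high with three slots in a row, 85 apart, each 12.4 across (x), 58.4 long (y), 18 deep; a red-ball lever valve stands in front (-x, robot side) of each slot. Origin: on the table under the bar's centre; x from the valves to the slots, y along the bar to the robot's left, z up.
- cassette_blue: Flat filter cassette upright in a manifold slot: grey plate 10 thick (x) x 56 wide (y) x 68 high (z), cream membrane 40 across in blue ring on both (like) faces; blue grip tab on top, 10 thick x 28 wide, from 68 to 96 above the foot. Origin: centre of the underside; x normal to the plate, z up to the tab. About 60 g. The one to be shown. Its slot varies.
- cassette_blue_window (a point): Centre of the blue cassette's membrane window, 42 mm above its foot, in the middle of its thickness; axes as the cassette's.
- cassette_white: Flat filter cassette upright in a manifold slot: grey plate 10 thick (x) x 56 wide (y) x 68 high (z), cream membrane 40 across in white ring on both (like) faces; white grip tab on top, 10 thick x 28 wide, from 68 to 96 above the foot. Origin: centre of the underside; x normal to the plate, z up to the tab. About 60 g. Stays in its slot.
- cassette_orange: Flat filter cassette upright in a manifold slot: grey plate 10 thick (x) x 56 wide (y) x 68 high (z), cream membrane 40 across in orange ring on both (like) faces; orange grip tab on top, 10 thick x 28 wide, from 68 to 96 above the foot. Origin: centre of the underside; x normal to the plate, z up to the tab. About 60 g. Stays in its slot.
- focus (a point): Focus point of the inspection camera: on the lens axis, 120 in front of the lens glass, 203 above the table, unmarked. x points to the lens along its axis (the lens looks along -x, sloping 0.35 rad = 20 deg down), y level, z up but leaning 20 deg away from the lens. A cassette with its axes parallel to these (or half turned about z) faces the lens squarely, tab up.
- lens (a point): Centre of the lens glass of the inspection camera, 46 mm across, black, with a blue ring; axes as focus.
- inspection_camera: Inspection camera, fixed: foot 130 x 120 x 14, steel column 22 across, 322 high behind the head; white head 70 x 56 x 56 centred 30 ahead (-x) of the origin, 270 above the table; black lens ending 75 from the head's centre, forward and down. Origin: on the table, 30 ahead of the foot's centre; -x is the level direction the lens looks. Do not touch.
- station_left (a point): Centre of the floor of the left slot of the manifold (22 mm above the table; x, y, z as the manifold's). Left (+y) end.
- valve_left (a joint): Lever valve of the left station: 0 = on, leaning 0.5 rad from upright to the manifold's front (-x); 1.0 = off (shut), leaning 0.5 rad the other way, towards the slots, at its stop. Starts on, between 0 and 0.1. The ball's centre is 79 mm high at both ends, 87 midway. Stays where it is left; 1 to 2 N at the ball moves it.
- valve_left_tip (a point): Centre of the red ball, 26 across, on the left valve's lever (10 mm steel bar; ball centre 65 from the pivot). The pivot, its axis along the manifold's y, is 22 above the table on a 70 x 50 x 25 block, 115 in front (-x) of the slot's centre.
- station_mid (a point): Centre of the floor of the middle slot of the manifold (22 mm above the table; x, y, z as the manifold's). Middle.
- valve_mid (a joint): Lever valve of the middle station: 0 = on, leaning 0.5 rad from upright to the manifold's front (-x); 1.0 = off (shut), leaning 0.5 rad the other way, towards the slots, at its stop. Starts on, between 0 and 0.1. The ball's centre is 79 mm high at both ends, 87 midway. Stays where it is left; 1 to 2 N at the ball moves it.
- valve_mid_tip (a point): Centre of the red ball, 26 across, on the middle valve's lever (10 mm steel bar; ball centre 65 from the pivot). The pivot, its axis along the manifold's y, is 22 above the table on a 70 x 50 x 25 block, 115 in front (-x) of the slot's centre.
- station_right (a point): Centre of the floor of the right slot of the manifold (22 mm above the table; x, y, z as the manifold's). Right (-y) end.
- valve_right (a joint): Lever valve of the right station: 0 = on, leaning 0.5 rad from upright to the manifold's front (-x); 1.0 = off (shut), leaning 0.5 rad the other way, towards the slots, at its stop. Starts on, between 0 and 0.1. The ball's centre is 79 mm high at both ends, 87 midway. Stays where it is left; 1 to 2 N at the ball moves it.
- valve_right_tip (a point): Centre of the red ball, 26 across, on the right valve's lever (10 mm steel bar; ball centre 65 from the pivot). The pivot, its axis along the manifold's y, is 22 above the table on a 70 x 50 x 25 block, 115 in front (-x) of the slot's centre.
- sample_jar: Jar with a red cap, 60 across, 75 high; origin under its centre. Leave alone.
- beaker: Clear beaker, 70 across, 90 high; origin under its centre. Leave alone.
- petri_dish: Round dish with blue lid, 94 across, 22 high; origin under its centre. Leave alone.
- tweezers: Steel tweezers lying flat, 127 long, 6 high; origin under the middle. Leave alone.

How it is judged:
By the outcome, as a careful person would: the job done as asked, in the order asked, and still so for the second after the job is handed in, while the arm keeps its last pose, push and grip.
It also fails if it takes over 51 s, if anything falls off the work surface, if the arm or the gripper's body presses on something with over 40 N, if the wrist force passes 120 N, or if a joint passes its speed limit or range.

### The arm

A 6-joint arm with a two-finger parallel gripper is mounted at the origin on the work surface. World frame = base frame: x ahead of the robot, y to its left, z up, the work surface at z = 0. Lengths are in m, angles in rad, forces in N, time in s.
With the tool pointing down it reaches from about 0.35 to 1 m from the base axis. Payload 7.1 kg.
Tool frame: the origin (TCP) lies at the very end of the fingers, on their centre line; the grasp point (between the pads) lies 19 mm behind it; z points along the fingers, y is the direction in which the jaws open and shut (so a half turn about z gives the same grasp; the last joint's range is limited). The gripper opens to 85 mm and grips with 20 to 120 N. Pads are 22 mm wide; open, the fingers measure 114 mm over their backs; the gripper's body (76 mm by 85 mm) begins 54 mm behind the grasp point. The pads swing forward as they close: fully open they stand 13 mm farther back than shut.
Start: joints at [-1.205, 0.423, 1.63, -0, 1.089, -0.019], TCP at [0.235, -0.579, 0.231] pointing down, gripper open.
Joint ranges: [-3, 3], [-0.9, 2.11], [0.09, 2.58], [-1.31, 4.45], [0.11, 2.69], [-2.54, 2.54]. Speed limits (rad/s): [2.39, 2.39, 3.01, 3.14, 3.14, 3.14].

### API

Orientations are given as a unit quaternion [x, y, z, w].
In Python, from cell import env gives the robot as it stands. The module is installed in compiled form; this text tells all that it offers.
- The arm moves only by the tool send_rows, never from a script. Its argument "commands" is a list that holds one entry, the list of rows, each a list of 7 numbers: the shift along the tool's x, y, z in cm, then the turn, a rotation vector about the tool's x, y, z in rad, then the finger opening in cm, from 0 to 8.54. In form: [[[tx, ty, tz, ax, ay, az, claw], ...]]. A call has 1 to 12 rows; each row is the pose to reach, as a shift and turn from the pose commanded when the call began, along the tool's axes at that moment; what a row does not reach only later rows make up. A row lasts 1/12 s, in which the tool goes at most 41.7 mm and 7.16 degrees, less where a joint would pass 70% of its speed; a pose out of reach is approached as far as the arm can. A call with a gripper value outside its range is refused whole. The fingers move at their own pace and stop on an object; "newtons" is the grip in N (left out, the last holds). Time passes only in rows, so rows that repeat a pose let the fingers close. It gives the time, the measured TCP pose, the force and the opening at its end, in the units of the state.
- env.read_state(): the state, without advancing time (a new reading comes with each control period).
- env.capture(name): name is "side" or "top" or "wrist"; returns (picture, depth): 384x512x3 uint8, red, green, blue; 384x512 float32, m along the optical axis (not along the pixel's ray), 0 where there is no reading.
- env.get_calibration(name): a dict with "fx", "fy", "cx", "cy" (pixels), "view" (4x4, takes a point from world to camera coordinates). Camera axes: x right, y up, looking along -z (the intrinsics and any distortion apply to the point x, -y, -z); pixel columns grow to the right and rows downward; lengths in m; the calibration is good to about 2 mm. A picture is of the moment at which its call begins: read the wrist's pose just before it. get_calibration takes no time and is no camera call; for the wrist camera it gives the pose at the moment of the call.
- env.hand_in(): hands the job in, once; it reports no verdict.
Trained networks look in the newest picture that a camera, given by its name, has taken for a name from the list of things; names that differ only in an ending like _2 or _b are one class to them, and where a whole thing is asked for, a point or a joint stands for the part that bears it (a point fixed in the world has none). Each returns a list of dicts, best first, with "confidence" (0 to 1); they miss things now and then, are a little off and sometimes report something else, mostly with a low value. They report only what shows in the picture. A call takes as long as a camera call.
- env.spot_in(camera, thing): "at" ([column, row] in pixels, amid what is visible of it).
The state is a dict: "time": time; "q": joint angles; "joint_vel": joint speeds; "joint_efforts": joint torques, N m; "ee_pos": TCP position; "tcp_rot": TCP orientation; "force": force on the tool from outside, world axes, zero at the start; "ft_torque": the same for the moment, N m; "finger_gap": opening from 0.0 (shut) to 1.0 (fully open).
Only numpy, scipy, OpenCV 4.12 (cv2) and the standard library are available. Lean on these libraries where they do the work, as an engineer would, in place of code of your own. Each camera call takes 0.05 s, during which the arm holds its last target. There are 200 camera calls.

## Working session

There is one attempt and no reset: what is moved stays moved. The work goes in short steps, Python scripts to look and compute and a tool call to move; the robot and the scene stay as the last step left them, time stands still between calls to the robot, and variables do not carry over. Pictures are saved under pics/ and viewed, about 8 in all and at most 12, crops included, and the job is handed in when it is done.

Besides the shell and the picture viewer there is one more tool, called after ">>>" as a command line: name --argument value ..., lists and objects as JSON in quotes. send_rows: Moves the arm, as the interface text tells. Its arguments: {"type":"object","properties":{"commands":{"type":"array"},"newtons":{"type":"number"}},"required":["commands"]}

```bash
mkdir -p pics
cat > h.py <<'E'
import numpy as np, cv2
from cell import env
from scipy.spatial.transform import Rotation as R
def cap(n,f=None):
    c=env.get_calibration(n); p,d=env.capture(n)
    if f: cv2.imwrite('pics/'+f,p[:,:,::-1])
    return p,d,c
def cloud(d,c):
    v,u=np.mgrid[:d.shape[0],:d.shape[1]]
    P=np.stack([(u-c['cx'])/c['fx']*d,-(v-c['cy'])/c['fy']*d,-d,np.ones_like(d)],-1)
    return (P@np.linalg.inv(np.array(c['view'])).T)[...,:3]
def proj(X,c):
    q=np.array(c['view'])@np.append(X,1); return c['cx']+c['fx']*q[0]/-q[2], c['cy']+c['fy']*-q[1]/-q[2]
E
python3 - <<'E'
from h import *
s=env.read_state();print(s)
ims=[]
for n in['side','top']:
    p,d,c=cap(n);print(n,{k:c[k] for k in c if k!='view'},c.keys(),np.round(np.linalg.inv(c['view']),3).tolist());W=cloud(d,c);np.save(n+'.npy',W)
    ims.append(p)
    for t in['cassette_blue','cassette_white','cassette_orange','valve_left_tip','valve_mid_tip','valve_right_tip','inspection_camera','lens','manifold','sample_jar','beaker','petri_dish','tweezers']:
        for r in env.spot_in(n,t)[:3]:
            u,v=map(int,np.round(r['at']));print(t,r['at'],round(r['confidence'],2),W[v,u].round(3))
cv2.imwrite('pics/a.png',cv2.resize(np.vstack([ims[0],ims[1]]),(400,600))[:,:,::-1])
cv2.imwrite('pics/side.png',cv2.resize(ims[0],(800,600))[:,:,::-1]);cv2.imwrite('pics/top.png',cv2.resize(ims[1],(800,600))[:,:,::-1])
E
```

```text
{'time': 0.0, 'q': array([-1.20502507e+00,  4.23862823e-01,  1.63071541e+00, -2.44202918e-05,
        1.08858863e+00, -1.89933026e-02]), 'joint_vel': array([-6.57034841e-04,  1.16084435e-03, -1.81154751e-03, -7.37015727e-04,
       -1.59654396e-03,  4.23384879e-05]), 'joint_efforts': array([ 9.98196156e-04, -5.57380629e+01, -2.81741023e+01,  6.45848260e-06,
        7.41760188e-03,  2.96235680e-05]), 'ee_pos': array([ 0.23440945, -0.57877251,  0.23052198]), 'tcp_rot': array([ 9.81550146e-01,  1.91203271e-01, -1.46443347e-04, -7.73434854e-04]), 'force': array([-0.64752194,  0.26122106, -0.62423933]), 'ft_torque': array([-0.01490285,  0.045127  ,  0.01986541]), 'finger_gap': 0.9933797078373141}
side {'fx': 460.4497658658687, 'fy': 460.4497658658687, 'cx': 251.58257562815862, 'cy': 185.31941462233675} dict_keys(['fx', 'fy', 'cx', 'cy', 'view']) [[-0.984, 0.114, -0.134, 0.402], [-0.175, -0.537, 0.825, 1.005], [0.022, 0.836, 0.549, 0.833], [0.0, 0.0, 0.0, 1.0]]
cassette_blue [222.6, 203.8] 0.55 [ 0.649 -0.024  0.074]
cassette_white [234.5, 184.5] 0.54 [ 0.637 -0.119  0.083]
cassette_white 
[... 1216 characters left out ...]
ssette_orange [137.0, 235.9] 0.62 [0.443 0.402 0.021]
cassette_orange [320.5, 179.7] 0.46 [ 0.62  -0.208  0.085]
valve_left_tip [264.7, 212.7] 0.53 [ 0.513 -0.026  0.096]
valve_mid_tip [291.1, 217.4] 0.62 [ 0.499 -0.11   0.094]
valve_mid_tip [293.2, 197.2] 0.33 [ 0.57  -0.125  0.025]
valve_right_tip [256.8, 128.7] 0.48 [ 0.814 -0.004  0.007]
inspection_camera [167.1, 141.2] 0.91 [0.701 0.246 0.296]
lens [171.5, 145.6] 0.75 [0.689 0.234 0.288]
sample_jar [379.5, 224.9] 0.92 [ 0.472 -0.402  0.077]
beaker [256.5, 129.6] 0.65 [ 0.81  -0.001  0.007]
beaker [291.3, 217.8] 0.38 [ 0.496 -0.11   0.09 ]
petri_dish [137.0, 236.6] 0.7 [0.439 0.402 0.023]
petri_dish [166.4, 146.5] 0.7 [0.688 0.25  0.292]
```

View pics/side.png

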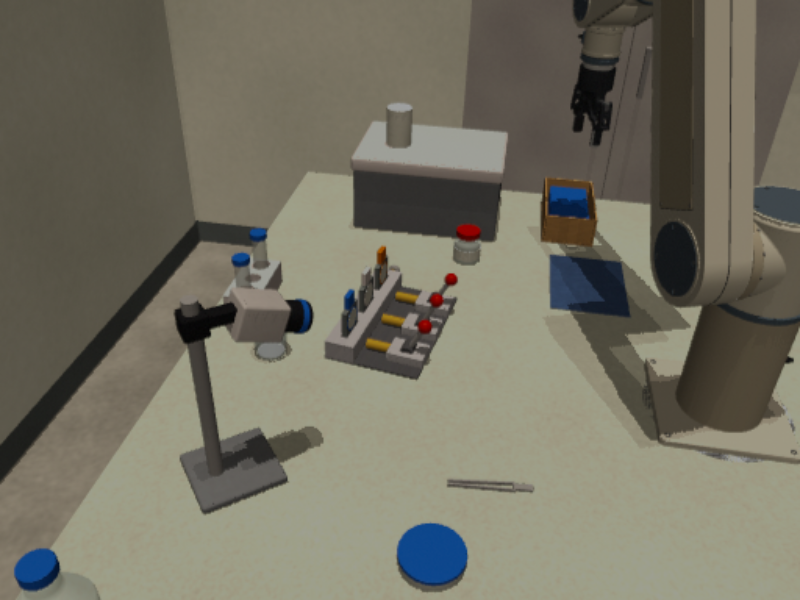

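View pics/top.png

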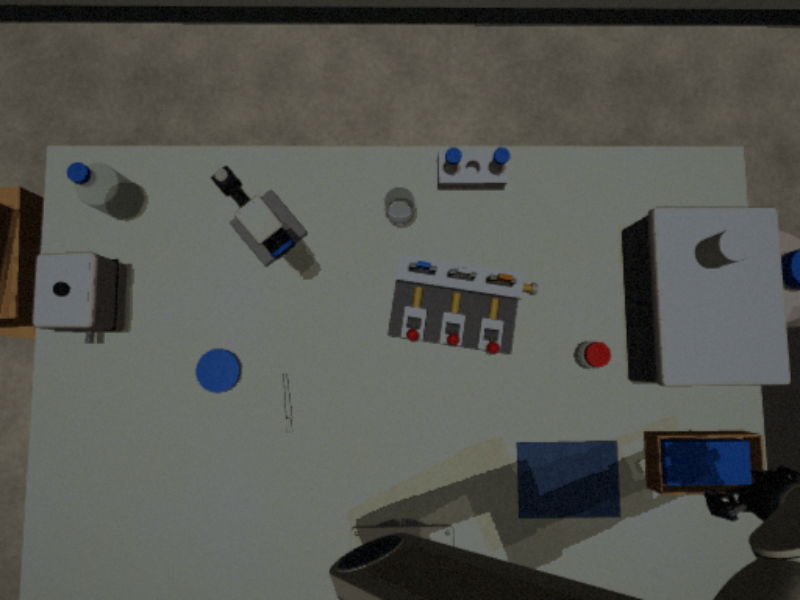

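The side view shows blue nearest the inspection camera, which is the left (+y) end. The top view agrees: blue is at (423,267), with its ball at (413,335). Now I'll fit the manifold and camera frames from the clouds.

```bash
cat > fit.py <<'E'
from h import *
for n in['side','top']:
    W=np.load(n+'.npy');p=cv2.imread('pics/%s.png'%n)[:,:,::-1];p=cv2.resize(p,(512,384),interpolation=cv2.INTER_AREA);h=cv2.cvtColor(p,cv2.COLOR_RGB2HSV)
    X,Y,Z=W[...,0],W[...,1],W[...,2]
    def comps(m,minn=6):
        k,l=cv2.connectedComponents(m.astype(np.uint8))
        return [W[l==i] for i in range(1,k) if (l==i).sum()>=minn]
    reg=(X>.4)&(X<.75)&(Y>-.32)&(Y<.08)
    print(n)
    for nm,m in dict(red=reg&((h[...,0]<6)|(h[...,0]>174))&(h[...,1]>150),blue=reg&(abs(h[...,0]-110)<12)&(h[...,1]>120)&(Z>.06)).items():
        for q in comps(m): print(nm,len(q),q.mean(0).round(4),q.min(0).round(3),q.max(0).round(3))
    m=reg&(abs(Z-.04)<.006)&(X>.57); q=W[m][:,:2].astype(np.float32)
    print('bar',len(q),cv2.minAreaRect(q*1000))
    reg=(X>.6)&(X<.95)&(Y>.1)&(Y<.5)
    m=reg&(abs(Z-.014)<.006); q=W[m][:,:2].astype(np.float32);print('foot',len(q),cv2.minAreaRect(q*1000))
    m=reg&(Z>.21)&(Z<.33)
    for nm,mm in dict(head=m&(h[...,2]>110)&(h[...,1]<90),ring=m&(abs(h[...,0]-110)<12)&(h[...,1]>120)).items():
        for q in comps(mm,8): print(nm,len(q),q.mean(0).round(4),q.min(0).round(3),q.max(0).round(3),cv2.minAreaRect(q[:,:2].astype(np.float32)*1000))
    m=reg&(Z>.05)&(Z<.2);q=W[m];print('column',len(q),q.mean(0) if len(q) else 0)
E
python3 fit.py
```

```text
side
red 44 [ 0.4824 -0.1826  0.0848] [ 0.471 -0.197  0.075] [ 0.493 -0.173  0.092]
red 57 [ 0.5008 -0.1047  0.0842] [ 0.489 -0.194  0.037] [ 0.516 -0.09   0.095]
red 63 [ 0.5113 -0.0212  0.0821] [ 0.501 -0.115  0.025] [ 0.532 -0.005  0.096]
bar 663 ((639.0389404296875, -127.13249206542969), (281.3460388183594, 58.02207565307617), 81.07865905761719)
foot 1992 ((755.3079833984375, 295.9525451660156), (130.52671813964844, 124.8664321899414), 39.58843231201172)
head 494 [0.7062 0.2616 0.2947] [0.664 0.215 0.255] [0.746 0.303 0.308] ((708.8270263671875, 257.7476806640625), (80.69800567626953, 56.35445785522461), 37.32837677001953)
head 52 [0.7752 0.3106 0.3214] [0.765 0.302 0.319] [0.786 0.321 0.323] ((775.822021484375, 310.4423522949219), (18.77188491821289, 21.016075134277344), 80.17103576660156)
column 531 [0.77093318 0.31860721 0.1275739 ]
top
red 37 [ 0.51   -0.0215  0.0922] [ 0.5   -0.03   0.087] [ 0.52  -0.013  0.097]
red 40 [ 0.5006 -0.1053  0.0914] [ 0.49  -0.113  0.062] [ 0.514 -0.097  0.098]
red 39 [ 0.4824 -0.1874  0.0909] [ 0.473 -0.197  0.082] [ 0.493 -0.178  0.097]
bar 1001 ((636.2498779296875, -145.7473907470703), (308.2005615234375, 57.113197326660156), 80.96554565429688)
foot 607 ((766.8929443359375, 302.2846984863281), (321.7746276855469, 396.4834899902344), 1.7407333850860596)
head 322 [0.7035 0.253  0.2982] [0.671 0.225 0.285] [0.737 0.284 0.31 ] ((703.7689208984375, 251.92172241210938), (55.07510757446289, 44.36775207519531), 39.50709533691406)
column 2 [0.77861028 0.29983208 0.17560211]
```

```bash
cat >> h.py <<'E'
def frame(yw,tilt=0):  # tool down, tool y at world angle yw(rad)
    y=np.array([np.cos(yw),np.sin(yw),0]);z=np.array([0,0,-1.]);return np.column_stack([np.cross(y,z),y,z])
def move(p,Rt):
    s=env.read_state();R0=R.from_quat(s['tcp_rot'])
    t=R0.inv().apply(np.array(p)-s['ee_pos'])*100;a=(R0.inv()*R.from_matrix(Rt)).as_rotvec()
    print('MOVE',t.round(2).tolist(),a.round(4).tolist(),'n',abs(np.linalg.norm(t)/4.17).round(1),(np.linalg.norm(a)/.125).round(1),'t',s['time'])
E
python3 - <<'E'
from h import *
c=env.get_calibration('wrist');s=env.read_state();R0=R.from_quat(s['tcp_rot'])
C=np.linalg.inv(c['view']);print(R0.inv().apply(C[:3,3]-s['ee_pos']).round(3),(R0.inv().as_matrix()@C[:3,:3]).round(2).tolist(),c['fx'])
move([.44,-.01,.25],frame(np.radians(-9)))
E
```

```text
[ 0.069  0.    -0.143] [[0.0, 0.96, 0.27], [1.0, -0.0, -0.0], [-0.0, 0.27, -0.96]] 338.3088401678241
MOVE [40.4, -45.05, -1.87] [-0.0, -0.0, -1.0289] n 14.5 8.2 t 1.4
```

>>> send_rows --commands '[[[44.5,-39.1,-3.9,0,0,-1.029,3],[44.5,-39.1,-3.9,0,0,-1.029,0],[44.5,-39.1,-3.9,0,0,-1.029,0],[44.5,-39.1,-3.9,0,0,-1.029,0],[44.5,-39.1,-3.9,0,0,-1.029,0],[44.5,-39.1,-3.9,0,0,-1.029,0],[44.5,-39.1,-3.9,0,0,-1.029,0],[44.5,-39.1,-3.9,0,0,-1.029,0],[44.5,-39.1,-3.9,0,0,-1.029,0],[44.5,-39.1,-3.9,0,0,-1.029,0],[44.5,-39.1,-3.9,0,0,-1.029,0],[44.5,-39.1,-3.9,0,0,-1.029,0]]]' --newtons 40

```text
time: 2.4
ee_pos: [0.459, -0.1314, 0.2647]
tcp_rot: [0.76, 0.649, 0.0, 0.0]
force: [0.2, -0.5, 1.1]
finger_gap: -0.0
```

Run:
```python
from h import *
s=env.read_state();print(s['ee_pos'],s['q'].round(2),s['force'],s['finger_gap'])
move([.50,-.05,.27],frame(np.radians(-9)))
```

```text
[ 0.45897167 -0.13138408  0.26466544] [-0.3   0.16  1.92 -0.    1.06 -0.15] [ 0.17422725 -0.46475529  1.07195808] -0.00022768182236588264
MOVE [8.68, 2.78, -0.53] [0.0008, 0.0002, 0.0001] n 2.2 0.0 t 2.4
```

>>> send_rows --commands '[[[8.7,2.8,-0.5,0,0,0,0],[8.7,2.8,-0.5,0,0,0,0],[8.7,2.8,-0.5,0,0,0,0],[8.7,2.8,-0.5,0,0,0,0]]]'

```text
time: 2.73
ee_pos: [0.5008, -0.0495, 0.2694]
tcp_rot: [0.759, 0.651, 0.0, 0.0]
force: [0.1, -0.4, 0.4]
finger_gap: 0.004
```

Run:
```python
from h import *
s=env.read_state();print(s['ee_pos'],s['joint_vel'].round(3))
p,d,c=cap('wrist');W=cloud(d,c);np.save('w.npy',W);cv2.imwrite('pics/w0.png',p[:,:,::-1])
h=cv2.cvtColor(p,cv2.COLOR_RGB2HSV);X,Y,Z=W[...,0],W[...,1],W[...,2]
for nm,m in dict(red=((h[...,0]<6)|(h[...,0]>174))&(h[...,1]>150)&(X>.4)&(X<.65),blue=(abs(h[...,0]-110)<12)&(h[...,1]>120)&(Z>.06)&(X>.57)&(X<.72),top=(X>.57)&(X<.72)&(Y<.05)&(Z>.112)&(Z<.125)).items():
    k,l=cv2.connectedComponents(m.astype(np.uint8))
    for i in range(1,k):
        q=W[l==i]
        if len(q)>25: print(nm,len(q),np.median(q,0).round(4),q.min(0).round(3),q.max(0).round(3),cv2.minAreaRect(q[:,:2].astype(np.float32)*1000))
m=(abs(Z-.04)<.004)&(X>.58)&(X<.7);print('bar',cv2.minAreaRect(W[m][:,:2].astype(np.float32)*1000))
```

```text
[ 0.50082107 -0.04945718  0.26943482] [-0.063 -0.01   0.031 -0.018  0.004 -0.038]
red 431 [ 0.5115 -0.0216  0.0908] [ 0.5   -0.034  0.001] [0.522 0.019 0.412] ((507.47314453125, -8.769760131835938), (21.990365982055664, 50.724002838134766), 15.9751615524292)
red 416 [ 0.5008 -0.1039  0.0915] [ 0.489 -0.115  0.081] [0.512 0.019 0.412] ((508.96142578125, -49.31858825683594), (134.97946166992188, 22.564306259155273), 81.2734603881836)
blue 82 [ 0.6491 -0.0442  0.1178] [ 0.646 -0.06   0.115] [ 0.658 -0.032  0.119] ((651.764404296875, -45.678932189941406), (27.246496200561523, 8.595914840698242), 81.17362976074219)
top 450 [ 0.6517 -0.0454  0.1181] [ 0.646 -0.06   0.112] [ 0.659 -0.032  0.12 ] ((652.762451171875, -45.941612243652344), (27.420207977294922, 10.853765487670898), 82.86884307861328)
top 380 [ 0.6384 -0.1286  0.1181] [ 0.632 -0.143  0.112] [ 0.646 -0.116  0.121] ((639.7402954101562, -129.64028930664062), (27.81138038635254, 11.199740409851074), 78.70813751220703)
top 98 [ 0.6283 -0.2015  0.1175] [ 0.623 -0.208  0.112] [ 0.633 -0.199  0.12 ] ((627.8042602539062, -203.1644287109375), (7.615232467651367, 9.996086120605469), 75.50546264648438)
bar ((642.3619995117188, -115.62235260009766), (244.8059844970703, 57.25574493408203), 81.03612518310547)
```

View pics/w0.png

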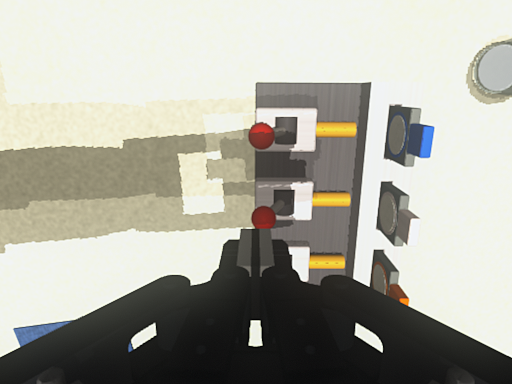

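>>> send_rows --commands '[[[2.95,-4.2,3,0,0,0,0],[2.95,-4.2,10,0,0,0,0],[2.95,-4.2,14,0,0,0,0],[2.95,-4.2,18,0,0,0,0],[2.95,-4.2,19.8,0,0,0,0],[2.95,-4.2,19.8,0,0,0,0],[2.95,-4.2,19.8,0,0,0,0]]]'

```text
time: 3.37
ee_pos: [0.4592, -0.0174, 0.0679]
tcp_rot: [0.761, 0.649, -0.003, -0.003]
force: [-0.2, -0.4, -0.2]
finger_gap: 0.001
```

>>> send_rows --commands '[[[0,1,0,0,0,0,0],[0,2,0,0,0,0,0],[0,3,0,0,0,0,0],[0,4,0,0,0,0,0],[0,5,0,0,0,0,0],[0,6,0,0,0,0,0],[0,6.5,0,0,0,0,0],[0,7,0,0,0,0,0],[0,7.4,0,0,0,0,0],[0,7.4,0,0,0,0,0]]]'

```text
time: 4.2
ee_pos: [0.5367, -0.0277, 0.0711]
tcp_rot: [0.76, 0.65, 0.0, 0.0]
force: [-1.0, 0.5, -0.1]
finger_gap: -0.002
```

```bash
cat > ball.py <<'E'
from h import *
s=env.read_state();ex=np.array([.9877,-.1564,0]);st=np.array([.652,-.0455,0])
print('tcp rel',(s['ee_pos']-st)@ex,s['ee_pos'],'F',s['force'].round(2),'Fx',s['force']@ex,s['time'])
for n in['side','wrist']:
    p,d,c=cap(n,n+'_b.png');W=cloud(d,c);h=cv2.cvtColor(p,cv2.COLOR_RGB2HSV)
    m=((h[...,0]<6)|(h[...,0]>174))&(h[...,1]>150)&(abs(W[...,1]+.03)<.04)&(abs(W[...,0]-.54)<.08)&(W[...,2]>.05)&(W[...,2]<.11)
    if m.sum(): q=W[m];print(n,m.sum(),np.median(q,0).round(4),'ball rel',((np.median(q,0)-st)@ex).round(4))
E
python3 ball.py
```

```text
tcp rel -0.1166921082526255 [ 0.53666764 -0.02773572  0.07111868] F [-1.01  0.49 -0.06] Fx -1.0746417389549607 4.2
side 57 [ 0.5623 -0.0228  0.0882] ball rel -0.0922
wrist 2554 [ 0.5618 -0.0257  0.0915] ball rel -0.0922
```

>>> send_rows --commands '[[[0,0.3,0,0,0,0,0],[0,0.5,0,0,0,0,0],[0,0.6,0,0,0,0,0],[0,0.6,0,0,0,0,0]]]'

```text
time: 4.63
ee_pos: [0.5419, -0.0286, 0.0711]
tcp_rot: [0.76, 0.649, -0.0, -0.0]
force: [-1.2, 0.4, -0.3]
finger_gap: -0.004
```

>>> send_rows --commands '[[[0,0.2,0,0,0,0,0],[0,0.3,0,0,0,0,0],[0,0.3,0,0,0,0,0]]]'

```text
time: 4.88
ee_pos: [0.5447, -0.0291, 0.0711]
tcp_rot: [0.76, 0.649, -0.0, -0.0]
force: [-2.4, -0.8, -0.0]
finger_gap: 0.001
```

```bash
python3 ball.py
```

```text
tcp rel -0.1085022177833453 [ 0.5447471  -0.02907718  0.07110903] F [-2.44 -0.82 -0.03] Fx -2.2797427966035193 4.8833
side 54 [ 0.5689 -0.024   0.0845] ball rel -0.0855
wrist 2550 [ 0.5696 -0.0274  0.0887] ball rel -0.0842
```

Nearly at the stop, so I'll push on until the force rises clearly.

>>> send_rows --commands '[[[0,0.2,0,0,0,0,0],[0,0.3,0,0,0,0,0],[0,0.3,0,0,0,0,0]]]'

```text
time: 5.23
ee_pos: [0.5453, -0.0292, 0.0708]
tcp_rot: [0.76, 0.649, -0.002, -0.002]
force: [-8.0, 1.4, 5.3]
finger_gap: -0.003
```

>>> send_rows --commands '[[[0,-3,0,0,0,0,0],[0,-3,-4,0,0,0,0],[0,-3,-8,0,0,0,0],[0,-3,-12,0,0,0,0],[0,1,-13,0,0,0,4],[0.1,5,-13,0,0,0,4],[0.1,9,-13,0,0,0,4],[0.1,10.6,-13,0,0,0,4],[0.1,10.6,-13,0,0,0,4],[0.1,10.6,-13,0,0,0,4],[0.1,10.6,-13,0,0,0,4]]]'

```text
time: 6.15
ee_pos: [0.6513, -0.045, 0.2006]
tcp_rot: [0.76, 0.649, -0.001, -0.001]
force: [0.1, -0.3, 0.2]
finger_gap: 0.473
```

```bash
python3 ball.py
python3 - <<'E'
from h import *
s=env.read_state();print(s['finger_gap'],s['joint_vel'].round(3))
p,d,c=cap('wrist','w1.png');W=cloud(d,c);X,Y,Z=W[...,0],W[...,1],W[...,2]
h=cv2.cvtColor(p,cv2.COLOR_RGB2HSV)
m=(X>.63)&(X<.68)&(Y<-.02)&(Y>-.08)&(Z>.112)&(Z<.123);m&=abs(h[...,0].astype(int)-110)<15
q=W[m];print(len(q),q.mean(0),cv2.minAreaRect(q[:,:2].astype(np.float32)*1000))
R0=R.from_quat(s['tcp_rot']);print('tab centre in tool',R0.inv().apply(np.array([*np.array(cv2.minAreaRect(q[:,:2].astype(np.float32))[0]),.118])-s['ee_pos']))
m=(abs(Z-.04)<.004)&(X>.58)&(X<.72)&(Y>-.3)&(Y<.08);print('bar',cv2.minAreaRect(W[m][:,:2].astype(np.float32)*1000))
s_,d,c=cap('side');a=p.copy();b=cv2.resize(s_[150:270,170:330],(512,384));cv2.imwrite('pics/c.png',cv2.resize(np.hstack([a,b]),(800,300))[:,:,::-1])
E
```

```text
tcp rel -0.0007979462402037732 [ 0.65127546 -0.04497365  0.20059509] F [ 0.07 -0.27  0.24] Fx 0.10954320419696331 6.15
side 55 [ 0.5684 -0.0237  0.0846] ball rel -0.0859
wrist 802 [ 0.5733 -0.0308  0.0887] ball rel -0.08
0.466680166302034 [ 0.002 -0.004 -0.003  0.001  0.002 -0.   ]
551 [ 0.65331467 -0.04501512  0.11817813] ((653.2572021484375, -45.86880874633789), (28.203615188598633, 9.224076271057129), 80.9804458618164)
tab centre in tool [-0.00062852  0.00229119  0.0829835 ]
bar ((642.254638671875, -115.63355255126953), (245.5313262939453, 56.19097900390625), 80.9749755859375)
```

View pics/c.png

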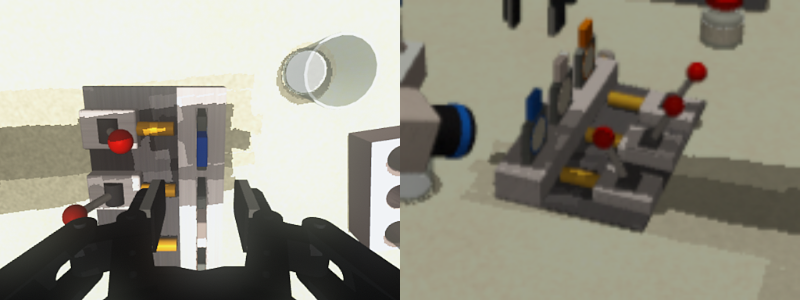

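>>> send_rows --commands '[[[0,0.15,3,0,0,0,4],[-0.05,0.15,6,0,0,0,4],[-0.05,0.15,9,0,0,0,4],[-0.05,0.15,11,0,0,0,4],[-0.05,0.15,11.4,0,0,0,4],[-0.05,0.15,11.4,0,0,0,4]]]'

```text
time: 6.85
ee_pos: [0.6526, -0.0457, 0.0859]
tcp_rot: [0.76, 0.65, -0.001, -0.001]
force: [0.4, -0.1, -0.2]
finger_gap: 0.466
```

>>> send_rows --commands '[[[0,0,0,0,0,0,2],[0,0,0,0,0,0,1.5],[0,0,0,0,0,0,1.2],[0,0,0,0,0,0,1],[0,0,0,0,0,0,0.6],[0,0,0,0,0,0,0.3],[0,0,0,0,0,0,0],[0,0,0,0,0,0,0]]]' --newtons 40

```text
time: 7.52
ee_pos: [0.6546, -0.0458, 0.0891]
tcp_rot: [0.76, 0.649, 0.001, 0.001]
force: [-1.6, -0.3, 7.0]
finger_gap: 0.11
```

Run:
```python
from h import *
s=env.read_state();print(s['finger_gap'],s['joint_vel'].round(3),s['ee_pos'],s['force'],s['ft_torque'])
p,d,c=cap('wrist','w2.png')
```

```text
0.11032019542161418 [ 0.001 -0.002  0.001  0.001  0.001  0.001] [ 0.65460404 -0.04584282  0.08906907] [-1.58444436 -0.29414067  6.95260231] [0.08091348 0.58297893 0.0023307 ]
```

>>> send_rows --commands '[[[0,0.15,-0.5,0,0,0,0],[0,0.15,-1,0,0,0,0],[0,0.15,-2,0,0,0,0],[0,0.15,-3,0,0,0,0],[0,0.15,-5,0,0,0,0],[0,0.15,-8,0,0,0,0],[0,0.15,-11,0,0,0,0],[0,0.15,-14,0,0,0,0],[0,0.15,-14,0,0,0,0],[0,0.15,-14,0,0,0,0]]]'

```text
time: 8.4
ee_pos: [0.6572, -0.0462, 0.2308]
tcp_rot: [0.76, 0.649, 0.002, 0.002]
force: [-0.6, 0.4, -1.9]
finger_gap: 0.112
```

```bash
cat > rel.py <<'E'
from h import *
# pose of held cassette in tool frame from wrist cloud
def held(f):
    s=env.read_state();p,d,c=cap('wrist',f);W=cloud(d,c)
    T=R.from_quat(s['tcp_rot']).inv().apply((W-s['ee_pos']).reshape(-1,3)).reshape(W.shape)
    return s,p,T
if __name__=='__main__':
    s,p,T=held('w3.png');print(s['finger_gap'],s['ee_pos'],s['force'],s['time'])
    x,y,z=T[...,0],T[...,1],T[...,2];h=cv2.cvtColor(p,cv2.COLOR_RGB2HSV)
    m=(abs(y)<.012)&(abs(x)<.045)&(z>-.035)&(z<.09)&(p.sum(-1)>0)
    q=T[m];print(m.sum(),q.min(0),q.max(0))
    bl=m&(abs(h[...,0].astype(int)-110)<15)&(h[...,1]>100);b=T[bl];print('blue',len(b),b.min(0),b.max(0),b.mean(0))
    e=T[m&(x>.024)];print('side edge',len(e),np.percentile(e,[2,50,98],axis=0).round(4).tolist())
    cv2.imwrite('pics/held.png',p[:,:,::-1])
E
python3 rel.py
```

```text
0.1120106418548484 [ 0.6571774  -0.04624352  0.23081337] [-0.60369756  0.35391083 -1.89422279] 8.4
4639 [-0.0142697  -0.01195749 -0.03498484] [0.02803646 0.0113343  0.06449128]
blue 2222 [-0.01399103 -0.00540466 -0.03419278] [0.01428226 0.00478369 0.00408383] [ 0.0042008  -0.0001941  -0.02569343]
side edge 726 [[0.0243, -0.005, -0.0022], [0.0274, -0.0002, 0.0146], [0.0278, 0.0045, 0.0618]]
```

View pics/held.png

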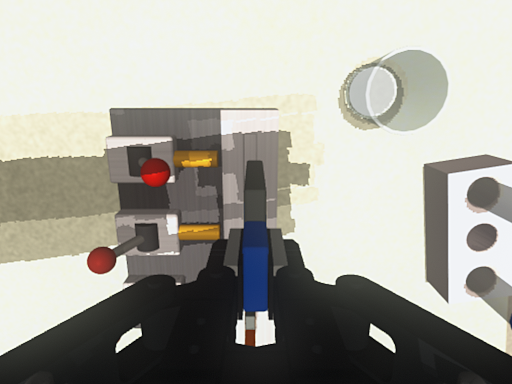

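The blue cassette is out and held. Its tab is at about (256,265) with the plate edge in front, and the left lever at (155,172) is shut. Next I'll measure its pose in the grip.

```bash
cat > rel2.py <<'E'
from rel import *
def run():
    s,p,T=held('w4.png');x,y,z=T[...,0],T[...,1],T[...,2];h=cv2.cvtColor(p,cv2.COLOR_RGB2HSV)
    m=(abs(y)<.012)&(abs(x)<.045)&(z>-.06)&(z<.09)
    t=T[m&(abs(h[...,0].astype(int)-110)<15)&(h[...,1]>100)&(x<.012)&(x>-.012)]
    print('tab top z',np.percentile(t[:,2],[2,10,50,90]).round(4),'y',np.percentile(t[:,1],[3,97]).round(4))
    sh=T[m&(x>.016)&(x<.0255)&(z<.02)];print('shoulder z',len(sh),np.percentile(sh[:,2],[5,50,90]).round(4))
    e=T[m&(x>.0262)&(z<.075)];print('edge',len(e),'foot z',np.percentile(e[:,2],[95,98,99.5]).round(4))
    for a,b in[(0,.02),(.02,.04),(.04,.06)]:
        g=e[(e[:,2]>a)&(e[:,2]<b)]
        if len(g)>10: print(a,len(g),'x',np.median(g[:,0]).round(4),'y lo/hi',np.percentile(g[:,1],[4,96]).round(4),'mid',np.percentile(g[:,1],[4,96]).mean().round(4))
run()
E
python3 rel2.py
```

```text
tab top z [-0.0308 -0.0301 -0.0293 -0.0286] y [-0.0047  0.0043]
shoulder z 465 [-0.0022 -0.0013 -0.0004]
edge 613 foot z [0.0588 0.0629 0.0634]
0 241 x 0.0275 y lo/hi [-0.0047  0.0042] mid -0.0002
0.02 157 x 0.0274 y lo/hi [-0.0047  0.0041] mid -0.0003
0.04 120 x 0.0274 y lo/hi [-0.0048  0.0039] mid -0.0005
```

>>> send_rows --commands '[[[2,-1,-4,0,0,0,0],[4,-2,-7,0,0,0,0],[6.5,-3,-10,0,0,0,0],[9,-4,-13,0,0,0,0],[12,-5,-16,0,0,0,0],[15,-6,-18,0,0,0,0],[18,-6.5,-20,0,0,0,0],[20.7,-7,-22,0,0,0,0],[20.7,-7,-22,0,0,0,0],[20.7,-7,-22,0,0,0,0],[20.7,-7,-22,0,0,0,0]]]'

```text
time: 9.42
ee_pos: [0.6182, 0.1689, 0.4451]
tcp_rot: [0.76, 0.65, -0.002, -0.001]
force: [-0.3, 0.2, -0.1]
finger_gap: 0.109
```

```bash
python3 rel2.py
python3 - <<'E'
from h import *
s=env.read_state();print(s['ee_pos'],s['joint_vel'].round(3))
p,d,c=cap('wrist','w5.png');W=cloud(d,c);np.save('w5.npy',W)
X,Y,Z=W[...,0],W[...,1],W[...,2];h=cv2.cvtColor(p,cv2.COLOR_RGB2HSV);reg=(X>.6)&(X<.95)&(Y>.1)&(Y<.5)
m=reg&(abs(Z-.014)<.005);print('foot',cv2.minAreaRect(W[m][:,:2].astype(np.float32)*1000),m.sum())
m=reg&(Z>.2)&(Z<.335)
# head top face: normal tilted 20deg; fit plane
q=W[m&(h[...,1]<90)&(h[...,2]>100)];print('head',len(q),cv2.minAreaRect(q[:,:2].astype(np.float32)*1000),q.min(0),q.max(0))
A=np.c_[q[:,:2],np.ones(len(q))];w=np.ones(len(q))
for _ in range(10):
    k=np.linalg.lstsq(A*w[:,None],q[:,2]*w,rcond=None)[0];w=(abs(A@k-q[:,2])<.004)*1.
print('plane',k,'n in',w.sum(),'slope',np.degrees(np.arctan(np.hypot(*k[:2]))),'dir',np.degrees(np.arctan2(k[1],k[0])))
qq=q[w>0];print('topface rect',cv2.minAreaRect(qq[:,:2].astype(np.float32)*1000),qq[:,2].mean())
b=W[m&(abs(h[...,0].astype(int)-110)<12)&(h[...,1]>120)]
print('ring',len(b),b.mean(0) if len(b) else '',b.min(0),b.max(0))
col=W[m&(Z>.317)];print('coltop',len(col),np.median(col,0) if len(col) else '')
E
```

```text
tab top z [-0.031  -0.0301 -0.0293 -0.0286] y [-0.0046  0.0043]
shoulder z 462 [-0.0023 -0.0012 -0.0004]
edge 605 foot z [0.0591 0.0619 0.0636]
0 235 x 0.0275 y lo/hi [-0.0046  0.0043] mid -0.0002
0.02 156 x 0.0274 y lo/hi [-0.0047  0.0041] mid -0.0003
0.04 119 x 0.0274 y lo/hi [-0.0047  0.0039] mid -0.0004
[0.618201   0.16838306 0.44495877] [-0.011  0.001 -0.002  0.001  0.003  0.002]
foot ((725.578369140625, 321.75433349609375), (120.10736846923828, 38.713844299316406), 40.256832122802734) 1782
head 6541 ((705.9168090820312, 252.81813049316406), (146.68771362304688, 56.15443801879883), 39.734161376953125) [0.64361661 0.19353634 0.24173807] [0.77342378 0.29924842 0.30877721]
plane [0.27840952 0.22482432 0.04495766] n in 6196.0 slope 19.689834902136642 dir 38.92195001547295
topface rect ((702.837646484375, 250.5113067626953), (65.47779846191406, 55.661956787109375), 39.29803466796875) 0.29739986085635245
ring 436 [0.6559121  0.21529474 0.2671512 ] [0.64341236 0.19738219 0.24639209] [0.67957751 0.23852297 0.27383115]
coltop 0
```

View pics/w5.png

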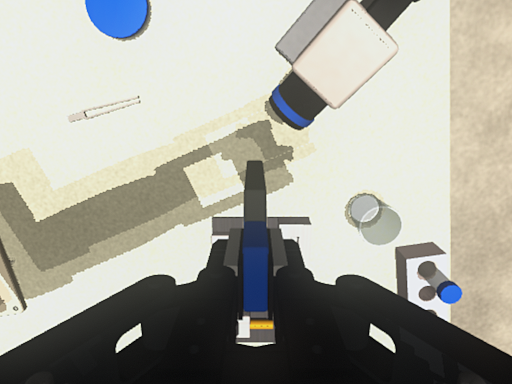

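```bash
cat > tgt.py <<'E'
from h import *
def target(yaw=np.radians(39.3),F=(.5682,.1410,.203),w=(0,-.0003,.0245)):
    d=np.array([np.cos(yaw),np.sin(yaw),0]);u=np.array([0,0,1.]);y=np.cos(.35)*d+np.sin(.35)*u;z=np.sin(.35)*d-np.cos(.35)*u
    Rt=np.column_stack([np.cross(y,z),y,z]);return np.array(F)-Rt@np.array(w),Rt,d
if __name__=='__main__':
    P,Rt,d=target();print(P,env.read_state()['ee_pos'])
    move(P-.06*d+[0,0,.1],Rt);move(P,Rt)
E
python3 tgt.py
```

```text
[0.56191705 0.13585746 0.2261175 ] [0.61829037 0.16810712 0.44504964]
MOVE [-8.54, -9.01, 11.94] [-0.3325, 0.1479, -0.8352] n 4.1 7.3 t 9.5167
MOVE [-4.04, -4.99, 21.92] [-0.3325, 0.1479, -0.8352] n 5.5 7.3 t 9.5167
```

>>> send_rows --commands '[[[-1.1,-1.1,1.5,-0.04,0.018,-0.1,0],[-2.1,-2.2,3,-0.08,0.037,-0.21,0],[-3.2,-3.4,4.5,-0.125,0.055,-0.31,0],[-4.3,-4.5,6,-0.166,0.074,-0.42,0],[-5.3,-5.6,7.5,-0.208,0.092,-0.52,0],[-6.4,-6.8,9,-0.25,0.111,-0.63,0],[-7.5,-7.9,10.5,-0.29,0.129,-0.73,0],[-8.54,-9,11.9,-0.3325,0.148,-0.835,0],[-8.54,-9,11.9,-0.3325,0.148,-0.835,0],[-8.54,-9,11.9,-0.3325,0.148,-0.835,0],[-8.54,-9,11.9,-0.3325,0.148,-0.835,0]]]'

```text
time: 10.43
ee_pos: [0.5174, 0.0984, 0.3287]
tcp_rot: [0.423, 0.889, 0.159, 0.076]
force: [-0.4, 0.6, -0.1]
finger_gap: 0.109
```

```bash
python3 tgt.py; python3 -c "
from h import *
print(env.read_state()['q'].round(2))"
```

```text
[0.56191705 0.13585746 0.2261175 ] [0.51738616 0.09841045 0.32872451]
MOVE [0.08, -0.26, 0.18] [0.0033, 0.0021, -0.0031] n 0.1 0.0 t 10.4333
MOVE [0.11, 1.91, 11.64] [0.0033, 0.0021, -0.0031] n 2.8 0.0 t 10.4333
[ 0.05  0.04  1.94  0.27  0.89 -0.77]
```

>>> send_rows --commands '[[[0,0.4,2.5,0.003,0.002,-0.003,0],[0,0.8,5,0.003,0.002,-0.003,0],[0,1.2,7.5,0.003,0.002,-0.003,0],[0.05,1.5,9.5,0.003,0.002,-0.003,0],[0.1,1.7,10.7,0.003,0.002,-0.003,0],[0.1,1.9,11.4,0.003,0.002,-0.003,0],[0.1,1.9,11.6,0.003,0.002,-0.003,0],[0.1,1.9,11.6,0.003,0.002,-0.003,0],[0.1,1.9,11.6,0.003,0.002,-0.003,0],[0.1,1.9,11.6,0.003,0.002,-0.003,0]]]'

```text
time: 11.27
ee_pos: [0.5611, 0.1363, 0.2271]
tcp_rot: [0.42, 0.891, 0.158, 0.075]
force: [-0.2, -0.0, -0.0]
finger_gap: 0.113
```

```bash
cat > chk.py <<'E'
from rel2 import *
from tgt import target
P,Rt,d=target();s=env.read_state();print(s['ee_pos'],P,s['joint_vel'].round(3),s['finger_gap'],s['time']);move(P,Rt)
ims=[]
for n in['side','top']:
    p,dd,c=cap(n,n+'_f.png');W=cloud(dd,c);np.save(n+'_f.npy',W)
    X,Y,Z=W[...,0],W[...,1],W[...,2]
    # cassette points: near plane through expected window
    L=(W-np.array([.5682,.1410,.203]))@np.column_stack([Rt[:,1],-Rt[:,0],-Rt[:,2]])
    # focus frame coords x(to lens), y, z
    m=(abs(L[...,0])<.02)&(abs(L[...,1])<.04)&(L[...,2]>-.06)&(L[...,2]<.03)
    q=L[m];print(n,len(q))
    if len(q)>20:
        print(' ranges',np.percentile(q,[2,50,98],axis=0).round(4).tolist())
        A=np.c_[q[:,1:],np.ones(len(q))];k=np.linalg.lstsq(A,q[:,0],rcond=None)[0];print(' face tilt (yaw,pitch rad), x',k.round(4))
    u,v=map(int,proj(np.array([.60,.17,.21]),c));a=p[max(0,v-80):v+80,max(0,u-106):u+107];ims.append(cv2.resize(a,(400,300)))
cv2.imwrite('pics/fin.png',np.hstack(ims)[:,:,::-1])
E
python3 chk.py
```

```text
tab top z [-0.031  -0.0302 -0.0294 -0.0286] y [-0.0045  0.0045]
shoulder z 473 [-0.0023 -0.0013 -0.0003]
edge 623 foot z [0.0582 0.0627 0.0636]
0 237 x 0.0276 y lo/hi [-0.0045  0.0044] mid -0.0001
0.02 157 x 0.0276 y lo/hi [-0.0047  0.0043] mid -0.0002
0.04 122 x 0.0276 y lo/hi [-0.0047  0.0041] mid -0.0003
[0.56104671 0.13629532 0.22702365] [0.56191705 0.13585746 0.2261175 ] [-0.     0.001  0.004  0.002 -0.    -0.001] 0.11107369017542507 11.3167
MOVE [-0.09, 0.01, 0.1] [0.0018, -0.0003, 0.0041] n 0.0 0.0 t 11.3167
side 477
 ranges [[-0.0039, -0.0309, -0.0408], [0.0054, -0.0104, -0.0058], [0.0097, 0.0251, 0.0271]]
 face tilt (yaw,pitch rad), x [0.067  0.0097 0.0053]
top 28
 ranges [[0.0027, -0.0207, -0.0407], [0.0055, 0.0193, -0.0065], [0.0062, 0.0259, 0.0281]]
 face tilt (yaw,pitch rad), x [-0.0092 -0.0053  0.0054]
```

View pics/fin.png

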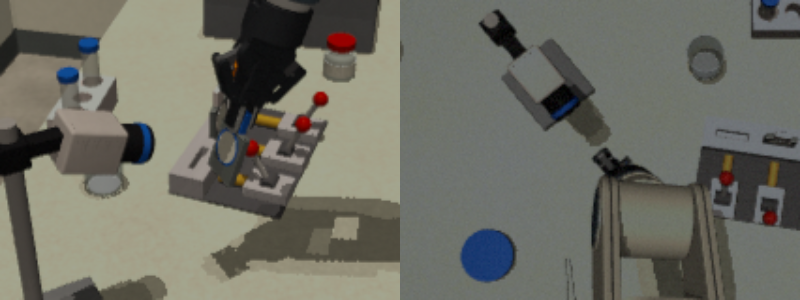

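The side and top crops show the blue cassette facing the lens. The left lever is over to the slots and the other two balls lean forward. One small trim, let it settle, then a final check before handing in.

>>> send_rows --commands '[[[-0.05,0,0.05,0.001,0,0.002,0],[-0.1,0,0.1,0.002,0,0.004,0],[-0.1,0,0.1,0.002,0,0.004,0],[-0.1,0,0.1,0.002,0,0.004,0],[-0.1,0,0.1,0.002,0,0.004,0],[-0.1,0,0.1,0.002,0,0.004,0],[-0.1,0,0.1,0.002,0,0.004,0],[-0.1,0,0.1,0.002,0,0.004,0],[-0.1,0,0.1,0.002,0,0.004,0]]]'

```text
time: 12.17
ee_pos: [0.5616, 0.1359, 0.225]
tcp_rot: [0.421, 0.89, 0.157, 0.074]
force: [-0.5, -0.1, -1.1]
finger_gap: 0.109
```

Run:
```python
from h import *
from tgt import target
P,Rt,d=target();s=env.read_state();move(P,Rt);print(s['joint_vel'].round(3),s['finger_gap'],s['force'].round(2))
p,dd,c=cap('side');W=cloud(dd,c);h=cv2.cvtColor(p,cv2.COLOR_RGB2HSV)
m=((h[...,0]<6)|(h[...,0]>174))&(h[...,1]>150)&(abs(W[...,1]+.1)<.12)&(abs(W[...,0]-.52)<.08)&(W[...,2]>.05)&(W[...,2]<.11)
k,l=cv2.connectedComponents(m.astype(np.uint8))
for i in range(1,k):
    if (l==i).sum()>8: print('ball',np.median(W[l==i],0).round(3))
# lens ring fit: project predicted lens centre and compare
g=(W[...,2]>.2)&(W[...,2]<.3)&(W[...,0]>.62)&(W[...,0]<.7)&(W[...,1]>.17)&(W[...,1]<.25)
a=Rt[:,1];F=np.array([.5682,.141,.203])
q=W[g&(abs((W-F)@a-.118)<.012)];print('lens pts in focus frame',len(q),np.percentile((q-F)@np.column_stack([a,-Rt[:,0],-Rt[:,2]]),[3,50,97],axis=0).round(4).tolist())
```

```text
MOVE [-0.03, 0.06, -0.1] [-0.0017, -0.0013, 0.0002] n 0.0 0.0 t 12.1667
[-0.    -0.002  0.002  0.001 -0.    -0.   ] 0.10947917864545521 [-0.51 -0.14 -1.15]
ball [ 0.482 -0.184  0.084]
ball [ 0.501 -0.099  0.088]
ball [ 0.566 -0.024  0.083]
lens pts in focus frame 75 [[0.1197, -0.0245, -0.0142], [0.1251, -0.0184, 0.0107], [0.1297, 0.0026, 0.0232]]
```

```bash
python3 -c "
from cell import env
print(env.hand_in())"
```

```text
the job is handed in; nothing more can be done
None
```

The job is done and handed in at about 12 s of the 51 s allowed. The blue cassette's valve (left station) was shut first. The cassette was then drawn up and is held steady in front of the inspection camera.

- **Valve:** I pushed the left lever until it stopped, where the force rose from about 2 N to 8 N. The ball's measured position matches off, 84 to 86 mm in front of the slot where 84 mm is expected. It was still there in the last picture.
- **Cassette position:** The arm is at rest, within about 1.5 mm and 0.2° of the target I worked out. The cassette is straight in the fingers to within about 0.4°.
- **Lens check:** From that target, the lens front measures about 120 mm along the axis and is centred to a few millimetres. The camera's heading came out between 38.9° and 40.3° in the last wrist view, with a few coarser readings down to 37.3°. I used 39.3°, and an error of 1° would shift the target by about 3 mm.
- **Other valves:** The other two levers still lean forward, so they are on.
- **Other cassettes and bench items:** I did not measure these again at the end. The moves were planned clear of them, and the pictures showed no change.

One check disagreed: a rough side-camera fit of the cassette face gave a 0.067 rad yaw error. I put that down to edge points in the fit. The wrist view of the cassette in the fingers did not show such an error, and neither did a sparse top-camera fit (0.009 rad, only 28 points).

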